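# Load the incubator tray and tag it

### The job

Finish loading the steel incubator tray, on which one culture flask already lies in its place: lay the other three beside it to make two neat rows of two, one flask flat and square in the middle of each quarter of the floor, every cap towards the tray's handle; and hang the white batch tag astride the handle bar, near the bar's middle, so that it hangs free. Keep each flask level on the way and set it down rather than dropping it. Leave the tube rack, wash bottle and tip box where they are.

Things in the scene. Friction and masses are not known exactly. Their poses are not given: they have to be found in the camera images.
- tray: shallow stainless incubator tray, raised bow handle at its -x end, fast on the bench: 246 mm (x) by 216 (y) outside, walls 3 mm thick and 18 high (rolled rim to 21), floor surface 3 mm above the bench. Origin: middle of its underside, on the bench; z up. A pressed cross of dark lines, under 1 mm high, splits the floor into four equal quarters
- tray_bar (a point): middle of the handle's straight horizontal bar, on its axis: at x = -132, z = 90 mm of the tray. The bar is round, 10 mm thick, runs along the tray's y and is clear for 146 mm between its two upright ends
- tray_quarter_a (a point): middle of one quarter of the tray floor (handle end, +y side; x = -60, y = +52.5 mm of the tray), at the floor's surface
- tray_quarter_b (a point): middle of one quarter of the tray floor (handle end, -y side; x = -60, y = -52.5 mm of the tray), at the floor's surface
- tray_quarter_c (a point): middle of one quarter of the tray floor (far end, +y side; x = +60, y = +52.5 mm of the tray), at the floor's surface
- tray_quarter_d (a point): middle of one quarter of the tray floor (far end, -y side; x = +60, y = -52.5 mm of the tray), at the floor's surface
- flask1: clear culture flask with blue screw cap, one of four alike, lying flat: 100 mm long over all, 50 wide, 28 high, 40 to 80 g. Origin: underside, middle of its overall outline; x along the flask, z up. The 24 mm thick cap is at the -x end (x = -31 to -50 mm). Straight parallel sides run from x = -10 to +50 mm: hold it across them, best at x = +12 mm, near its centre of mass
- flask2: culture flask exactly like flask1, same origin and axes; starts on the bench
- flask3: culture flask exactly like flask1, same origin and axes; starts on the bench
- flask4: culture flask exactly like flask1, same origin and axes; starts on the tray, properly laid in quarter c
- tag: white plastic batch tag with blank grey panels: a 3 mm strip folded to a saddle, standing on its two legs, 45 g. 70 mm long (y), 52 high, 26 wide (x) over the top; sides upright for 23 mm below the crown, 20 mm apart inside, then splayed to 42 mm over the feet. Origin: between the feet, on the bench; z up. Both ends and both sides are alike. Hold it across the upright sides
- tag_crown (a point): underside of the tag's crown, in the middle: 49 mm above its origin; it rests on top of the bar, 5 mm above its axis, when the tag hangs
- tube_rack: bystander: low pink microtube rack, 110 x 210 mm, 26 high (36 over the few white tubes in it); origin middle of underside
- wash_bottle: bystander: white plastic wash bottle with a blue cap, 68 mm across, 150 high; origin middle of underside
- tip_box: bystander: teal pipette-tip box with a clear lid, 83 x 122 mm, 62 high; origin middle of underside
There are look-alikes about, which are no part of the job. Leave any orange look-alike of the flask2 alone. Leave any green look-alike of the flask3 alone.

How it is judged (in metres and radians):
At the end, for the whole second after the job is handed in: Each tray quarter holds one flask, flat on the floor, within 16 mm of the quarter's middle and 10 degrees of the tray's length, cap towards the handle; the tag's crown rests on the handle bar within 35 mm of its middle, along it within 20 degrees, upright within 25; all at rest (((horizontal distance between flask1 and tray_quarter_a below 0.016 m and z of flask1 in the frame of tray below 0.007 m and angle between flask1's own z axis and vertical below 0.08 rad and angle between the x axis of flask1 and the x axis of tray, either way round below 0.18 rad and x of tray_bar in the frame of flask1 below -0.03 m) or (horizontal distance between flask2 and tray_quarter_a below 0.016 m and z of flask2 in the frame of tray below 0.007 m and angle between flask2's own z axis and vertical below 0.08 rad and angle between the x axis of flask2 and the x axis of tray, either way round below 0.18 rad and x of tray_bar in the frame of flask2 below -0.03 m) or (horizontal distance between flask3 and tray_quarter_a below 0.016 m and z of flask3 in the frame of tray below 0.007 m and angle between flask3's own z axis and vertical below 0.08 rad and angle between the x axis of flask3 and the x axis of tray, either way round below 0.18 rad and x of tray_bar in the frame of flask3 below -0.03 m) or (horizontal distance between flask4 and tray_quarter_a below 0.016 m and z of flask4 in the frame of tray below 0.007 m and angle between flask4's own z axis and vertical below 0.08 rad and angle between the x axis of flask4 and the x axis of tray, either way round below 0.18 rad and x of tray_bar in the frame of flask4 below -0.03 m)) and ((horizontal distance between flask1 and tray_quarter_b below 0.016 m and z of flask1 in the frame of tray below 0.007 m and angle between flask1's own z axis and vertical below 0.08 rad and angle between the x axis of flask1 and the x axis of tray, either way round below 0.18 rad and x of tray_bar in the frame of flask1 below -0.03 m) or (horizontal distance between flask2 and tray_quarter_b below 0.016 m and z of flask2 in the frame of tray below 0.007 m and angle between flask2's own z axis and vertical below 0.08 rad and angle between the x axis of flask2 and the x axis of tray, either way round below 0.18 rad and x of tray_bar in the frame of flask2 below -0.03 m) or (horizontal distance between flask3 and tray_quarter_b below 0.016 m and z of flask3 in the frame of tray below 0.007 m and angle between flask3's own z axis and vertical below 0.08 rad and angle between the x axis of flask3 and the x axis of tray, either way round below 0.18 rad and x of tray_bar in the frame of flask3 below -0.03 m) or (horizontal distance between flask4 and tray_quarter_b below 0.016 m and z of flask4 in the frame of tray below 0.007 m and angle between flask4's own z axis and vertical below 0.08 rad and angle between the x axis of flask4 and the x axis of tray, either way round below 0.18 rad and x of tray_bar in the frame of flask4 below -0.03 m)) and ((horizontal distance between flask1 and tray_quarter_c below 0.016 m and z of flask1 in the frame of tray below 0.007 m and angle between flask1's own z axis and vertical below 0.08 rad and angle between the x axis of flask1 and the x axis of tray, either way round below 0.18 rad and x of tray_bar in the frame of flask1 below -0.03 m) or (horizontal distance between flask2 and tray_quarter_c below 0.016 m and z of flask2 in the frame of tray below 0.007 m and angle between flask2's own z axis and vertical below 0.08 rad and angle between the x axis of flask2 and the x axis of tray, either way round below 0.18 rad and x of tray_bar in the frame of flask2 below -0.03 m) or (horizontal distance between flask3 and tray_quarter_c below 0.016 m and z of flask3 in the frame of tray below 0.007 m and angle between flask3's own z axis and vertical below 0.08 rad and angle between the x axis of flask3 and the x axis of tray, either way round below 0.18 rad and x of tray_bar in the frame of flask3 below -0.03 m) or (horizontal distance between flask4 and tray_quarter_c below 0.016 m and z of flask4 in the frame of tray below 0.007 m and angle between flask4's own z axis and vertical below 0.08 rad and angle between the x axis of flask4 and the x axis of tray, either way round below 0.18 rad and x of tray_bar in the frame of flask4 below -0.03 m)) and ((horizontal distance between flask1 and tray_quarter_d below 0.016 m and z of flask1 in the frame of tray below 0.007 m and angle between flask1's own z axis and vertical below 0.08 rad and angle between the x axis of flask1 and the x axis of tray, either way round below 0.18 rad and x of tray_bar in the frame of flask1 below -0.03 m) or (horizontal distance between flask2 and tray_quarter_d below 0.016 m and z of flask2 in the frame of tray below 0.007 m and angle between flask2's own z axis and vertical below 0.08 rad and angle between the x axis of flask2 and the x axis of tray, either way round below 0.18 rad and x of tray_bar in the frame of flask2 below -0.03 m) or (horizontal distance between flask3 and tray_quarter_d below 0.016 m and z of flask3 in the frame of tray below 0.007 m and angle between flask3's own z axis and vertical below 0.08 rad and angle between the x axis of flask3 and the x axis of tray, either way round below 0.18 rad and x of tray_bar in the frame of flask3 below -0.03 m) or (horizontal distance between flask4 and tray_quarter_d below 0.016 m and z of flask4 in the frame of tray below 0.007 m and angle between flask4's own z axis and vertical below 0.08 rad and angle between the x axis of flask4 and the x axis of tray, either way round below 0.18 rad and x of tray_bar in the frame of flask4 below -0.03 m)) and linear speed of each of flask1, flask2, flask3, flask4, tag below 0.02 m/s and angular speed of each of flask1, flask2, flask3, flask4, tag below 0.2 rad/s and z of tag_crown in the frame of tray between 0.091 and 0.102 m and x of tag_crown in the frame of tray between -0.146 and -0.118 m and y of tag_crown in the frame of tray between -0.035 and 0.035 m and angle between tag's own z axis and vertical below 0.45 rad and angle between the y axis of tag and the y axis of tray, either way round below 0.35 rad); the robot touches nothing.
It fails at once if a flask is tipped more than 35 degrees from lying flat (angle between any of flask1, flask2, flask3, flask4's own z axis and vertical above 0.61 rad).
It fails at once if a flask is dropped (falls free of the fingers faster than 0.65 m/s, from over about 20 mm) ((contact force between flask1 and the fingers below 0.02 N and linear speed of flask1 above 0.65 m/s) or (contact force between flask2 and the fingers below 0.02 N and linear speed of flask2 above 0.65 m/s) or (contact force between flask3 and the fingers below 0.02 N and linear speed of flask3 above 0.65 m/s) or (contact force between flask4 and the fingers below 0.02 N and linear speed of flask4 above 0.65 m/s)).
It fails at once if the tube rack, wash bottle or tip box is pushed more than 30 mm (distance of any of tube_rack, wash_bottle, tip_box from where it was at the start of the episode above 0.03 m).
It also fails if it takes over 72 s, if anything falls off the work surface, if the arm or the gripper's body presses on something with over 40 N, if the wrist force passes 120 N, or if a joint passes its speed limit or range.

### The arm

A 6-joint arm with a two-finger parallel gripper is mounted at the origin on the work surface. World frame = base frame: x ahead of the robot, y to its left, z up, the work surface at z = 0. Lengths are in m, angles in degrees, forces in N, time in s.
With the tool pointing down it reaches from about 0.4 to 0.825 m from the base axis. Payload 7 kg.
Tool frame: the origin (TCP) lies on the centre line of the jaws, within the pads' length; the fingertips stand 22 mm ahead of it and the grasp point (between the pads) lies 3 mm ahead of it (ctrl.finger_overhang is the distance from the TCP to the fingertips, in m); z points along the fingers, y is the line along which they close (so a half turn about z gives the same grasp; the last joint's range is limited). The gripper opens to 88 mm and grips with 3 to 60 N. Pads are 19 mm wide; open, the fingers measure 130 mm over their backs; the gripper's body (78 mm by 193 mm) begins 47 mm behind the grasp point.
Start: joints at [-56.316, 20.546, 0.682, 0, -70.136, -16.507], TCP at [0.199, -0.645, 0.249] pointing down, gripper open.
Joint ranges: [-176.03, 176.03], [-82.01, 121.73], [-58.28, 71.71], [-173.87, 95.51], [-174.79, -0.11], [-173.66, 173.66]. Speed limits (degrees/s): [136.94, 136.94, 172.46, 180, 180, 180].

### API

Orientations are given as [roll, pitch, yaw] about the fixed x, y, z axes, in that order (R = Rz(yaw) Ry(pitch) Rx(roll)).
In Python, from plant import ctrl gives the robot as it stands. The module is installed in compiled form; this text tells all that it offers.
- The arm moves only by the shell command python3 -m creep 'ROWS'. ROWS is JSON, a list of rows, each an object with "grip": the closure, from 0 (fully open) to 1 (shut); "delta_pos": the shift along the tool's x, y, z scaled (see below), a list of three; "rotation": the turn, a rotation vector about the tool's x, y, z scaled (see below), a list of three. A call has 1 to 5 rows; each row is the pose to reach, as a shift and turn from the pose commanded when the call began, along the tool's axes at that moment; what a row does not reach only later rows make up. The controller multiplies each number of a shift by 10 cm and each number of a turn by pi/2 rad. A row lasts 1/10 s, in which the tool goes at most 50 mm and 8.59 degrees, less where a joint would pass 70% of its speed; a pose out of reach is approached as far as the arm can. A call with a number of a shift or a turn outside -1 to 1 is refused whole. A call with a gripper value outside its range is refused whole. The fingers move at their own pace and stop on an object; the grip force is fixed at half the most. Time passes only in rows, so rows that repeat a pose let the fingers close. It gives the time, the measured TCP pose, the force, the opening and the grip force at its end, in the units of the state.
- ctrl.get_obs(): the state, without advancing time (a new reading comes with each control period).
- ctrl.snapshot(name): name is "scene" or "top" or "wrist"; returns a dict with "color" (420x560x3 uint8, red, green, blue), "intrinsics" (3x3 intrinsics, pixels), "distortion" ([k1, k2, p1, p2, k3] as OpenCV has them; the pictures are not rectified), "R" (3x3) and "t" (3): a world point X has camera coordinates R X + t. Camera axes: x right, y down, z forward; pixel columns grow to the right and rows downward; lengths in m; the calibration is good to about 2 mm. A picture is of the moment at which its call begins. There is no depth.
- ctrl.close_job(): hands the job in; it is judged then, once.
The state is a dict: "clock": time; "joint_pos": joint angles; "qvel": joint speeds; "tau": joint torques, N m; "tool_pos": TCP position; "orientation": TCP orientation; "force": force on the tool from outside, world axes, zero at the start; "moment": the same for the moment, N m; "opening": finger opening in m; "gripper_force": force on a finger pad.
Only numpy, scipy, OpenCV 4.12 (cv2) and the standard library are available. Lean on these libraries where they do the work, as an engineer would, in place of code of your own. Each camera call takes 0.05 s, during which the arm holds its last target. There are 200 camera calls.

## Working session

There is one attempt and no reset: what is moved stays moved. The work goes in short steps, Python scripts to look and compute and a shell command to move; the robot and the scene stay as the last step left them, time stands still between calls to the robot, and variables do not carry over. Pictures are saved under pics/ and viewed, at most 10 in all, crops included, and the job is handed in when it is done.

```bash
mkdir -p pics; cat > h.py <<'E'
import numpy as np,cv2
from plant import ctrl
from scipy.spatial.transform import Rotation as Ro
def snap(n,save=None):
    s=ctrl.snapshot(n)
    if save: cv2.imwrite('pics/'+save,cv2.cvtColor(s['color'],cv2.COLOR_RGB2BGR))
    return s
def ray(s,uv,z):
    K=np.array(s['intrinsics'],float);D=np.array(s['distortion'],float);R=np.array(s['R']);t=np.array(s['t'])
    p=cv2.undistortPoints(np.array(uv,float).reshape(-1,1,2),K,D)[:,0]
    d=np.c_[p,np.ones(len(p))]@R; c=-R.T@t
    return c+d*((z-c[2])/d[:,2])[:,None]
def proj(s,X):
    R=np.array(s['R']);t=np.array(s['t'])
    return cv2.projectPoints(np.array(X,float).reshape(-1,3),cv2.Rodrigues(R)[0],t,np.array(s['intrinsics'],float),np.array(s['distortion'],float))[0][:,0]
E
python3 - <<'E'
from h import *
a=snap('scene','s0.png');b=snap('top','t0.png')
for s in(a,b): print(-np.array(s['R']).T@s['t'],np.round(s['intrinsics'],1).tolist(),np.round(s['R'],2).tolist())
print(ctrl.get_obs())
E
```

```text
[1.56199014 0.17374367 1.01175083] [[486.4, 0.0, 289.8], [0.0, 486.4, 209.4], [0.0, 0.0, 1.0]] [[-0.15, 0.99, -0.01], [0.66, 0.09, -0.75], [-0.74, -0.12, -0.66]]
[0.23854527 0.02068077 1.63677609] [[481.8, 0.0, 278.0], [0.0, 481.8, 215.5], [0.0, 0.0, 1.0]] [[-0.07, -1.0, -0.0], [-0.98, 0.07, -0.2], [0.2, -0.01, -0.98]]
{'clock': 0.1, 'joint_pos': array([-5.63145851e+01,  2.05861063e+01,  6.39784294e-01, -1.75684668e-02,
       -7.01370817e+01, -1.65073001e+01]), 'qvel': array([-0.04444962,  0.0005037 ,  0.15382182,  0.14011145, -0.05978856,
       -0.01687501]), 'tau': array([-2.97608225e-03, -5.84162736e+01,  2.93748701e+01,  7.01567575e+00,
        1.01236129e-02, -8.56055203e-05]), 'tool_pos': array([ 0.19921646, -0.64450662,  0.2477365 ]), 'orientation': array([ 1.79915341e+02, -7.86444851e-03, -1.62827861e+02]), 'force': array([-0.55302705, -0.51679349, -0.49224431]), 'moment': array([0.02300071, 0.00142464, 0.00987609]), 'gripper_force': 0.0, 'opening': 0.08769778380114394}
```

View pics/t0.png

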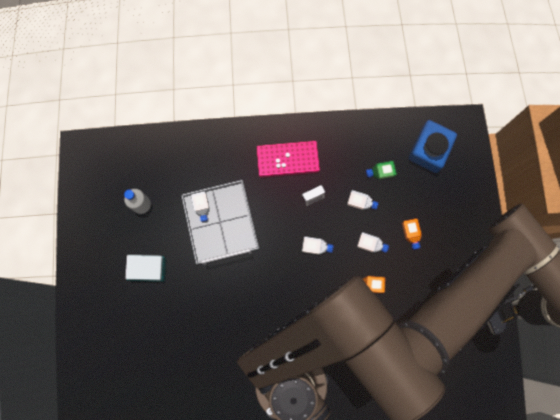

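View pics/s0.png

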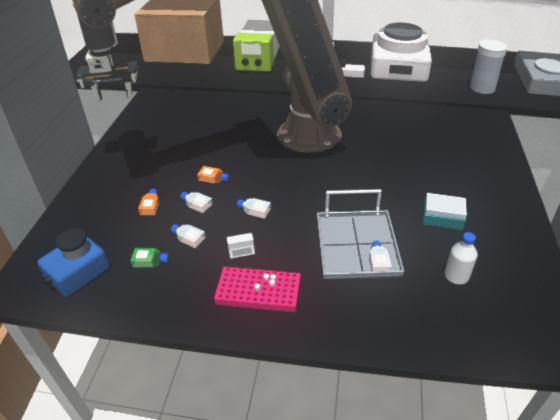

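Top view: three clear, blue-capped flasks at (362,201), (372,243) and (316,246). The look-alikes are orange at (413,232) and (375,284) and green at (382,170), so those stay. The tag is at (314,194). The tray is at (220,222) with flask4 in its upper-left quarter, at (201,207). I'll measure these and confirm in an enlarged crop.

```bash
python3 - <<'E'
from h import *
b=snap('top');a=snap('scene')
c=cv2.cvtColor(b['color'],cv2.COLOR_RGB2BGR)
cv2.imwrite('pics/crop.png',cv2.resize(c[130:300,170:430],None,fx=3,fy=3,interpolation=cv2.INTER_CUBIC)[:600,:800])
for nm,s in(('top',b),('scene',a)):
  hsv=cv2.cvtColor(s['color'],cv2.COLOR_RGB2HSV)
  cap=cv2.inRange(hsv,(108,150,90),(128,255,255)); wh=cv2.inRange(hsv,(0,0,110),(180,70,255))
  for n,m,z in(('cap',cap,.014),('white',wh,.028)):
    m=m.copy()
    k,l,st,ce=cv2.connectedComponentsWithStats(m)
    for i in range(1,k):
      if 12<st[i,4]<900:
        P=ray(s,ce[i],z)[0]
        if 0.2<P[0]<.9 and abs(P[1])<.6: 
          r=cv2.minAreaRect(np.argwhere(l==i)[:,::-1].astype(np.float32))
          print(nm,n,np.round(ce[i],1),st[i,4],np.round(P,4),np.round(r[1],1),round(r[2],1))
E
```

```text
top cap [433.9 142.3] 661 [ 0.8018 -0.5771  0.014 ] [33.5 38.5] 26.6
top cap [369.  172.4] 43 [ 0.7034 -0.3268  0.014 ] [7.3 5.6] 76.0
top cap [128.4 193.8] 73 [0.6843 0.5249 0.014 ] [9.2 8.5] 45.0
top cap [374.7 204.9] 34 [ 0.5853 -0.3338  0.014 ] [4.4 7. ] 18.4
top cap [203.2 217.9] 25 [0.5798 0.2614 0.014 ] [4. 5.] 90.0
top cap [415.7 245.9] 36 [ 0.4323 -0.461   0.014 ] [4.6 7.5] 76.0
top cap [329.8 247.8] 37 [ 0.447  -0.1646  0.014 ] [7. 5.] 90.0
top cap [385.2 247.7] 37 [ 0.4336 -0.3541  0.014 ] [4.7 7.6] 18.4
top white [287.4 154.4] 13 [ 0.7838 -0.0438  0.028 ] [3. 3.] 90.0
top white [277.4 160.4] 13 [ 0.7642 -0.0073  0.028 ] [3. 3.] 90.0
top white [386.7 168.6] 83 [ 0.7092 -0.3878  0.028 ] [8.6 9.8] 78.7
top white [313.3 193. ] 213 [ 0.6386 -0.1228  0.028 ] [ 9.7 22.1] 65.0
top white [135.1 199.4] 222 [0.6586 0.4963 0.028 ] [17.  19.7] 35.0
top white [359.3 199.8] 350 [ 0.6039 -0.2794  0.028 ] [23.9 15.9] 16.7
top white [412.  227.2] 63 [ 0.4958 -0.4517  0.028 ] [8.7 7. ] 76.0
top white [369.6 242.4] 364 [ 0.4539 -0.2997  0.028 ] [24.7 15.8] 18.4
top white [313.5 245.1] 361 [ 
[... 848 characters left out ...]
white [198.2 201.3] 409 [ 0.4709 -0.2933  0.028 ] [26.9 18. ] 24.0
scene white [445.7 205.6] 899 [0.3899 0.4698 0.028 ] [42.6 22.1] 8.1
scene white [256.5 207. ] 433 [ 0.4736 -0.1064  0.028 ] [26.9 17.9] 14.0
scene white [147.5 202.6] 52 [ 0.4979 -0.4514  0.028 ] [5. 9.] 90.0
scene white [190.1 234.8] 485 [ 0.6186 -0.2739  0.028 ] [28.4 19.7] 24.0
scene white [240.5 245. ] 587 [ 0.6387 -0.1192  0.028 ] [22.5 26.7] 79.4
scene white [141.7 253.9] 99 [ 0.7112 -0.3872  0.028 ] [ 8. 12.] 90.0
scene white [266.  276.2] 25 [ 0.742  -0.0267  0.028 ] [5. 4.] 90.0
scene white [272.2 279.4] 51 [ 0.7504 -0.0086  0.028 ] [ 5.1 11.4] 18.4
scene white [256.9 286.3] 25 [ 0.7787 -0.0439  0.028 ] [5. 4.] 90.0
```

View pics/crop.png

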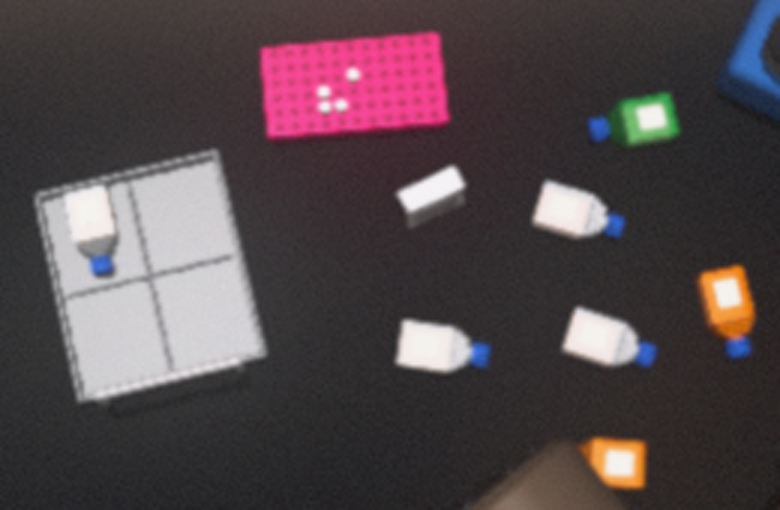

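The crop confirms it: three clear flasks with blue caps at crop px (575,212), (605,340) and (440,348), and the white tag at (432,195). The green one (645,120) and orange ones (728,300) and (620,462) are look-alikes. Next I'll fit the tray and flask poses.

```bash
python3 - <<'E'
from h import *
b=snap('top');a=snap('scene')
pt=lambda x:np.array(x)/3+[170,130]-.33
P=ray(b,pt([[150,276],[130,180],[172,370],[67,297],[232,257]]),.003); print('cross',np.round(P[:,:2],4).tolist())
f=lambda d:np.degrees(np.arctan2(d[1],d[0]))
print('yaw',f(P[1]-P[2]),f(P[3]-P[4])-90)
Q=ray(b,pt([[37,193],[217,152],[265,355],[80,400]]),.021);print('rim',np.round(Q[:,:2],4).tolist(),Q.mean(0))
print('scene bar ends',np.round(ray(a,[[328,193],[380,192]],.09),4).tolist(), 'cross',ray(a,[[358.5,244]],.003))
for nm,s in(('top',b),('scene',a)):
  hsv=cv2.cvtColor(s['color'],cv2.COLOR_RGB2HSV)
  g=cv2.inRange(hsv,(0,0,110),(180,70,255)); 
  seeds={'top':[(359,200),(370,242),(313,245),(313,193)],'scene':[(190,235),(198,201),(256,207),(240,245)]}[nm]
  n,l,_,_=cv2.connectedComponentsWithStats(g)
  for sd in seeds:
    pts=np.argwhere(l==l[sd[1],sd[0]])[:,::-1].astype(float)
    z=.028 if sd!=seeds[3] else .052
    W=ray(s,pts,z)[:,:2].astype(np.float32); r=cv2.minAreaRect(W); bx=cv2.boxPoints(r)
    e=[bx[1]-bx[0],bx[2]-bx[1]];e=max(e,key=np.linalg.norm)
    print(nm,sd,np.round(r[0],4),np.round(r[1],3),'long yaw',round(float(f(e)),1))
E
```

```text
cross [[0.5648, 0.2064], [0.6808, 0.225], [0.4542, 0.1862], [0.5467, 0.3036], [0.5807, 0.1106]]
yaw 9.73881425279752 10.01020298709652
rim [[0.6681, 0.3318], [0.7024, 0.1203], [0.4619, 0.0787], [0.4246, 0.2898]] [0.5642345  0.20513992 0.021     ]
scene bar ends [[0.4525, 0.1088, 0.09], [0.4275, 0.2614, 0.09]] cross [[0.56559358 0.21064779 0.003     ]]
top (359, 200) [ 0.603  -0.2819] [0.083 0.057] long yaw 67.2
top (370, 242) [ 0.4524 -0.3021] [0.084 0.055] long yaw 67.3
top (313, 245) [ 0.4574 -0.1114] [0.081 0.054] long yaw 77.8
top (313, 193) [ 0.6325 -0.1207] [0.033 0.075] long yaw -68.3
scene (190, 235) [ 0.6174 -0.2768] [0.093 0.07 ] long yaw 68.6
scene (198, 201) [ 0.4692 -0.2965] [0.1   0.073] long yaw 65.1
scene (256, 207) [ 0.4728 -0.109 ] [0.089 0.079] long yaw 78.2
scene (240, 245) [ 0.6603 -0.1113] [0.087 0.074] long yaw 21.5
```

```bash
cat >> h.py <<'E'
def plan(wps,p=None,y=None,step=.1,rot=40):
    """calls from the current pose through (x,y,z,yaw) waypoints; prints end shift/turn in move units"""
    o=ctrl.get_obs(); p=np.array(o['tool_pos'] if p is None else p,float); y=o['orientation'][2] if y is None else y
    print('now',np.round(p,4),np.round(o['orientation'],1),'t',round(o['clock'],2))
    for w in wps:
        w=np.array(w,float)
        dy=(w[3]-y+180)%360-180
        n=max(int(np.ceil(np.linalg.norm(w[:3]-p)/step-1e-6)),int(np.ceil(abs(dy)/rot-1e-6)),1)
        d=(w[:3]-p)/n
        for i in range(n):
            R=Ro.from_euler('xyz',[180,0,y],degrees=True).as_matrix()
            s=R.T@d; print('  shift',np.round(s/.1,3).tolist(),'rz',round(-dy/n/90,3),f'|{np.linalg.norm(s)*1e3:.0f}mm {dy/n:.1f}deg'); y+=dy/n
        p=w[:3]; print(' at',w)
E
python3 -c "
from h import *
plan([(.4514,-.3075,.15,-112.5)],step=.14,rot=30)"
```

```text
now [ 0.1993 -0.6448  0.2482] [ 180.    -0.  -162.8] t 0.3
  shift [-0.851, 0.619, 0.246] rz -0.14 |108mm 12.6deg
  shift [-0.966, 0.419, 0.246] rz -0.14 |108mm 12.6deg
  shift [-1.034, 0.199, 0.246] rz -0.14 |108mm 12.6deg
  shift [-1.052, -0.031, 0.246] rz -0.14 |108mm 12.6deg
 at [   0.4514   -0.3075    0.15   -112.5   ]
```

```bash
python3 -m creep '[{"grip":0,"delta_pos":[-0.42,0.31,0.12],"rotation":[0,0,-0.07]},{"grip":0,"delta_pos":[-0.85,0.62,0.24],"rotation":[0,0,-0.14]},{"grip":0,"delta_pos":[-0.85,0.62,0.24],"rotation":[0,0,-0.14]}]' | tail -3
python3 -m creep '[{"grip":0,"delta_pos":[-0.5,0.21,0.12],"rotation":[0,0,-0.07]},{"grip":0,"delta_pos":[-0.97,0.42,0.24],"rotation":[0,0,-0.14]},{"grip":0,"delta_pos":[-0.97,0.42,0.24],"rotation":[0,0,-0.14]}]' >/dev/null
python3 -m creep '[{"grip":0,"delta_pos":[-0.5,0.1,0.12],"rotation":[0,0,-0.07]},{"grip":0,"delta_pos":[-1,0.2,0.24],"rotation":[0,0,-0.14]},{"grip":0,"delta_pos":[-1,0.2,0.24],"rotation":[0,0,-0.14]}]' >/dev/null
python3 -m creep '[{"grip":0,"delta_pos":[-0.5,0,0.12],"rotation":[0,0,-0.07]},{"grip":0,"delta_pos":[-1,-0.03,0.24],"rotation":[0,0,-0.14]},{"grip":0,"delta_pos":[-1,-0.03,0.24],"rotation":[0,0,-0.14]}]' | tail -3
python3 - <<'E'
from h import *
w=snap('wrist','w0.png')
u=np.array([.383,.924]);
plan([(.4514,-.3075,.15,-112.5)])
hsv=cv2.cvtColor(w['color'],cv2.COLOR_RGB2HSV)
for n,m,z in(('cap',cv2.inRange(hsv,(108,150,60),(128,255,255)),.014),('white',cv2.inRange(hsv,(0,0,110),(180,70,255)),.028)):
    k,l,st,ce=cv2.connectedComponentsWithStats(m)
    for i in range(1,k):
        if st[i,4]>300:
            W=ray(w,np.argwhere(l==i)[:,::-1],z)[:,:2].astype(np.float32);r=cv2.minAreaRect(W)
            print(n,ce[i].round(),st[i,4],W.mean(0),r)
E
```

```text
force: [-0.3, -0.0, 0.2]
opening: 0.0875
gripper_force: 0.0
force: [-0.0, -1.4, 0.3]
opening: 0.0879
gripper_force: 0.0
now [ 0.4472 -0.3119  0.1521] [ 180.    -0.  -112.3] t 1.55
  shift [-0.057, -0.022, 0.021] rz 0.003 |6mm -0.2deg
 at [   0.4514   -0.3075    0.15   -112.5   ]
cap [274. 161.] 723 [ 0.43534207 -0.3499109 ] ((0.4354550540447235, -0.3497106432914734), (0.021740172058343887, 0.026079513132572174), 67.94528198242188)
cap [136. 239.] 415 [ 0.58413506 -0.33164534] ((0.5879572629928589, -0.3300211727619171), (0.02609354443848133, 0.029648862779140472), 75.39659881591797)
cap [331. 335.] 556 [ 0.44842976 -0.15878089] ((0.4492524266242981, -0.15792641043663025), (0.030724676325917244, 0.027535557746887207), 67.55084991455078)
white [150.  72.] 1466 [ 0.49717548 -0.4518093 ] ((0.4972880482673645, -0.4516943693161011), (0.031039666384458542, 0.02677793800830841), 7.075976371765137)
white [430. 157.] 1136 [ 0.31277677 -0.30668816] ((0.31286895275115967, -0.3064245283603668), (0.030870340764522552, 0.02612159587442875), 81.22766876220703)
white [273. 221.] 4644 [ 0.4546585 -0.30
[... 665 characters left out ...]
430312871933), (0.015727417543530464, 0.05178503692150116), 38.7530403137207)
white [151. 341.] 940 [ 0.61832196 -0.23108345] ((0.6178494095802307, -0.22760821878910065), (0.04996652528643608, 0.02862170711159706), 68.62262725830078)
white [402. 337.] 770 [ 0.38143802 -0.14037836] ((0.3824595808982849, -0.1399659365415573), (0.03568725660443306, 0.02892959676682949), 67.37722778320312)
white [335. 349.] 358 [ 0.44885454 -0.15338358] ((0.4483451843261719, -0.1566789448261261), (0.017521407455205917, 0.04620441049337387), 67.41248321533203)
white [195. 410.] 6029 [ 0.6212435  -0.12929708] ((0.6262446641921997, -0.13179197907447815), (0.03464585170149803, 0.3887328803539276), 69.37017822265625)
```

View pics/w0.png

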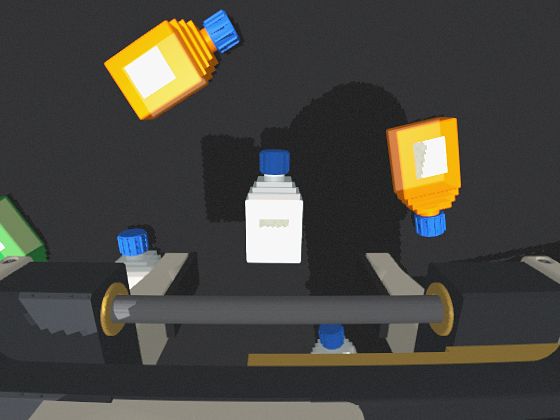

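The wrist view shows the flask at (273,210), cap up-image, between the jaws. Cap and body estimates both put the grasp at about (0.455,-0.302), yaw 67.4°.

```bash
python3 -c "
from h import *
plan([(.4553,-.302,.1,-112.6),(.4553,-.302,.0255,-112.6)])"
```

```text
now [ 0.4472 -0.3119  0.1521] [ 180.    -0.  -112.3] t 1.55
  shift [-0.123, -0.038, 0.521] rz 0.004 |54mm -0.3deg
 at [ 4.553e-01 -3.020e-01  1.000e-01 -1.126e+02]
  shift [0.0, -0.0, 0.745] rz -0.0 |75mm 0.0deg
 at [ 4.553e-01 -3.020e-01  2.550e-02 -1.126e+02]
```

```bash
python3 -m creep '[{"grip":0,"delta_pos":[-0.06,-0.02,0.25],"rotation":[0,0,0]},{"grip":0,"delta_pos":[-0.12,-0.04,0.52],"rotation":[0,0,0]},{"grip":0,"delta_pos":[-0.12,-0.04,0.52],"rotation":[0,0,0]}]' >/dev/null
python3 -m creep '[{"grip":0,"delta_pos":[0,0,0.3],"rotation":[0,0,0]},{"grip":0,"delta_pos":[0,0,0.6],"rotation":[0,0,0]},{"grip":0,"delta_pos":[0,0,0.74],"rotation":[0,0,0]},{"grip":0,"delta_pos":[0,0,0.74],"rotation":[0,0,0]}]'
python3 -m creep '[{"grip":1,"delta_pos":[0,0,0],"rotation":[0,0,0]},{"grip":1,"delta_pos":[0,0,0],"rotation":[0,0,0]},{"grip":1,"delta_pos":[0,0,0],"rotation":[0,0,0]},{"grip":1,"delta_pos":[0,0,0],"rotation":[0,0,0]},{"grip":1,"delta_pos":[0,0,0],"rotation":[0,0,0]}]'
```

```text
clock: 2.25
tool_pos: [0.4528, -0.3048, 0.0258]
orientation: [179.8, -0.0, -112.5]
force: [-0.0, -0.5, 0.7]
opening: 0.0877
gripper_force: 0.0
clock: 2.75
tool_pos: [0.4543, -0.304, 0.0271]
orientation: [-179.9, 0.0, -112.4]
force: [0.5, 0.4, -0.5]
opening: 0.0533
gripper_force: 0.0
```

```bash
python3 -m creep '[{"grip":1,"delta_pos":[0,0,0],"rotation":[0,0,0]},{"grip":1,"delta_pos":[0,0,0],"rotation":[0,0,0]},{"grip":1,"delta_pos":[0,0,0],"rotation":[0,0,0]}]'
python3 -m creep '[{"grip":1,"delta_pos":[0,0,-0.1],"rotation":[0,0,0]},{"grip":1,"delta_pos":[0,0,-0.3],"rotation":[0,0,0]},{"grip":1,"delta_pos":[0,0,-0.55],"rotation":[0,0,0]},{"grip":1,"delta_pos":[0,0,-0.75],"rotation":[0,0,0]},{"grip":1,"delta_pos":[0,0,-0.85],"rotation":[0,0,0]}]'
python3 -c "
from h import *
plan([(.645,.1667,.11,-170.1),(.645,.1667,.029,-170.1)],p=[.4553,-.302,.11],y=-112.6,step=.1)"
```

```text
clock: 3.05
tool_pos: [0.4542, -0.304, 0.027]
orientation: [-180.0, -0.0, -112.4]
force: [-0.6, 0.2, 5.8]
opening: 0.0499
gripper_force: 30.0
clock: 3.55
tool_pos: [0.4548, -0.3043, 0.1138]
orientation: [-179.8, 0.0, -112.4]
force: [0.5, -0.6, -1.1]
opening: 0.0498
gripper_force: 30.0
now [ 0.4553 -0.302   0.11  ] [-179.8    0.  -112.4] t 3.55
  shift [-0.843, 0.008, 0.0] rz 0.106 |84mm -9.6deg
  shift [-0.83, 0.148, 0.0] rz 0.106 |84mm -9.6deg
  shift [-0.793, 0.285, 0.0] rz 0.106 |84mm -9.6deg
  shift [-0.735, 0.413, 0.0] rz 0.106 |84mm -9.6deg
  shift [-0.656, 0.529, 0.0] rz 0.106 |84mm -9.6deg
  shift [-0.559, 0.631, 0.0] rz 0.106 |84mm -9.6deg
 at [ 6.450e-01  1.667e-01  1.100e-01 -1.701e+02]
  shift [0.0, -0.0, 0.81] rz -0.0 |81mm 0.0deg
 at [ 6.450e-01  1.667e-01  2.900e-02 -1.701e+02]
```

```bash
python3 -m creep '[{"grip":1,"delta_pos":[-0.2,0,0],"rotation":[0,0,0.03]},{"grip":1,"delta_pos":[-0.5,0,0],"rotation":[0,0,0.07]},{"grip":1,"delta_pos":[-0.84,0.01,0],"rotation":[0,0,0.106]}]' >/dev/null
python3 -m creep '[{"grip":1,"delta_pos":[-0.3,0.05,0],"rotation":[0,0,0.035]},{"grip":1,"delta_pos":[-0.56,0.1,0],"rotation":[0,0,0.07]},{"grip":1,"delta_pos":[-0.83,0.15,0],"rotation":[0,0,0.106]}]' >/dev/null
python3 -m creep '[{"grip":1,"delta_pos":[-0.27,0.1,0],"rotation":[0,0,0.035]},{"grip":1,"delta_pos":[-0.53,0.2,0],"rotation":[0,0,0.07]},{"grip":1,"delta_pos":[-0.79,0.285,0],"rotation":[0,0,0.106]}]'
python3 -m creep '[{"grip":1,"delta_pos":[-0.25,0.14,0],"rotation":[0,0,0.035]},{"grip":1,"delta_pos":[-0.5,0.28,0],"rotation":[0,0,0.07]},{"grip":1,"delta_pos":[-0.735,0.41,0],"rotation":[0,0,0.106]}]' >/dev/null
python3 -m creep '[{"grip":1,"delta_pos":[-0.22,0.18,0],"rotation":[0,0,0.035]},{"grip":1,"delta_pos":[-0.44,0.36,0],"rotation":[0,0,0.07]},{"grip":1,"delta_pos":[-0.656,0.53,0],"rotation":[0,0,0.106]}]' >/dev/null
python3 -m creep '[{"grip":1,"delta_pos":[-0.2,0.25,0],"rotation":[0,0,0.04]},{"grip":1,"delta_pos":[-0.4,0.45,0],"rotation":[0,0,0.08]},{"grip":1,"delta_pos":[-0.56,0.63,0],"rotation":[0,0,0.106]},{"grip":1,"delta_pos":[-0.56,0.63,0],"rotation":[0,0,0.106]},{"grip":1,"delta_pos":[-0.56,0.63,0],"rotation":[0,0,0.106]}]'
python3 - <<'E'
from h import *
w=snap('wrist','w1.png');b=snap('top','t1.png')
plan([(.645,.1667,.11,-170.1)])
E
```

```text
clock: 4.45
tool_pos: [0.5473, -0.0683, 0.1113]
orientation: [180.0, -0.0, -141.2]
force: [0.4, -0.8, -1.5]
opening: 0.0499
gripper_force: 30.0
clock: 5.55
tool_pos: [0.6406, 0.1654, 0.1107]
orientation: [-180.0, -0.1, -169.6]
force: [-0.6, -0.6, -1.2]
opening: 0.0498
gripper_force: 30.0
now [0.6405 0.1645 0.1111] [-1.800e+02 -1.000e-01 -1.697e+02] t 5.65
  shift [-0.048, 0.014, 0.011] rz 0.005 |5mm -0.4deg
 at [ 6.450e-01  1.667e-01  1.100e-01 -1.701e+02]
```

View pics/w1.png

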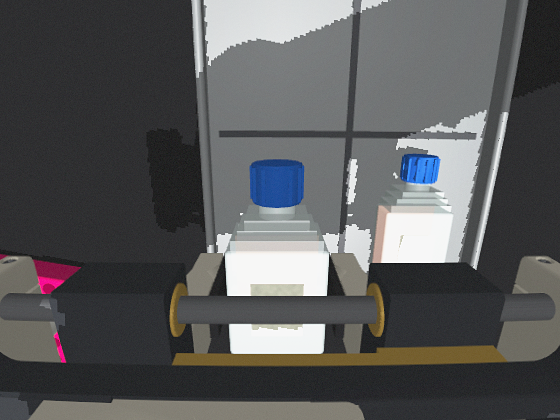

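The wrist view shows the held flask level, its cap at (277,183), over quarter d. The tray cross is at (350,133) and flask4's cap at (420,168). I'll check the tray pose with it.

```bash
python3 - <<'E'
from h import *
w=snap('wrist')
f=lambda d:np.degrees(np.arctan2(d[1],d[0]))
P=ray(w,[[350,133],[219,134],[476,136],[357.5,0]],.003);print(np.round(P,4).tolist(),f(P[1]-P[2])+90,f(P[0]-P[3]), np.linalg.norm(P[1]-P[2]), 'mid',P[1:3].mean(0))
hsv=cv2.cvtColor(w['color'],cv2.COLOR_RGB2HSV)
m=cv2.inRange(hsv,(108,150,60),(128,255,255));k,l,st,ce=cv2.connectedComponentsWithStats(m)
o=ctrl.get_obs();print(o['tool_pos'],o['orientation'])
for i in range(1,k):
    if st[i,4]>300:
        print(ce[i],ray(w,ce[i],.1),ray(w,ce[i],.02))
E
```

```text
[[0.5648, 0.2075, 0.003], [0.5835, 0.11, 0.003], [0.5484, 0.3045, 0.003], [0.4768, 0.1912, 0.003]] 10.252072255637685 10.507502936070008 0.19764169276918545 mid [0.56595637 0.20720933 0.003     ]
[0.64060789 0.16435362 0.11135968] [-1.79990605e+02 -4.51367500e-02 -1.69679336e+02]
[414.89803922 166.0372549 ] [[0.57227804 0.2191954  0.1       ]] [[0.57848997 0.25629474 0.02      ]]
[276.42954449 182.88207748] [[0.5923039  0.15596982 0.1       ]] [[0.60930938 0.15899176 0.02      ]]
```

```bash
python3 -m creep '[{"grip":1,"delta_pos":[-0.05,0.03,0.15],"rotation":[0,0,0.005]},{"grip":1,"delta_pos":[-0.05,0.03,0.4],"rotation":[0,0,0.005]},{"grip":1,"delta_pos":[-0.05,0.03,0.6],"rotation":[0,0,0.005]},{"grip":1,"delta_pos":[-0.05,0.03,0.72],"rotation":[0,0,0.005]},{"grip":1,"delta_pos":[-0.05,0.03,0.76],"rotation":[0,0,0.005]}]'
python3 -m creep '[{"grip":1,"delta_pos":[0,0,0.03],"rotation":[0,0,0]},{"grip":1,"delta_pos":[0,0,0.05],"rotation":[0,0,0]},{"grip":1,"delta_pos":[0,0,0.05],"rotation":[0,0,0]}]'
python3 -m creep '[{"grip":0.34,"delta_pos":[0,0,0],"rotation":[0,0,0]},{"grip":0.34,"delta_pos":[0,0,0],"rotation":[0,0,0]},{"grip":0.34,"delta_pos":[0,0,0],"rotation":[0,0,0]},{"grip":0.34,"delta_pos":[0,0,0],"rotation":[0,0,0]}]'
```

```text
clock: 6.2
tool_pos: [0.6447, 0.1682, 0.0336]
orientation: [-180.0, -0.2, -170.1]
force: [0.3, -0.6, -0.5]
opening: 0.0498
gripper_force: 30.0
clock: 6.5
tool_pos: [0.6459, 0.1692, 0.0311]
orientation: [180.0, 0.1, -170.1]
force: [0.6, -0.1, -1.2]
opening: 0.0495
gripper_force: 30.0
clock: 6.9
tool_pos: [0.6456, 0.1691, 0.0309]
orientation: [180.0, 0.0, -170.1]
force: [-0.4, -0.1, -0.5]
opening: 0.0575
gripper_force: 0.0
```

```bash
python3 -m creep '[{"grip":0.34,"delta_pos":[0,0,-0.1],"rotation":[0,0,0]},{"grip":0.34,"delta_pos":[0,0,-0.4],"rotation":[0,0,0]},{"grip":0.34,"delta_pos":[0,0,-0.8],"rotation":[0,0,0]},{"grip":0.2,"delta_pos":[0,0,-1],"rotation":[0,0,0]}]'
python3 -c "
from h import *
plan([(.605,-.2845,.13,-112)],step=.12)"
```

```text
clock: 7.3
tool_pos: [0.647, 0.1696, 0.135]
orientation: [180.0, 0.3, -170.1]
force: [0.0, -0.3, 0.4]
opening: 0.0615
gripper_force: 0.0
now [0.647  0.1696 0.135 ] [ 180.     0.3 -170.1] t 7.3
  shift [0.299, -1.1, 0.012] rz -0.161 |114mm 14.5deg
  shift [0.565, -0.99, 0.012] rz -0.161 |114mm 14.5deg
  shift [0.795, -0.817, 0.012] rz -0.161 |114mm 14.5deg
  shift [0.975, -0.591, 0.012] rz -0.161 |114mm 14.5deg
 at [   0.605    -0.2845    0.13   -112.    ]
```

```bash
python3 -m creep '[{"grip":0,"delta_pos":[0.1,-0.4,0],"rotation":[0,0,-0.06]},{"grip":0,"delta_pos":[0.2,-0.8,0],"rotation":[0,0,-0.12]},{"grip":0,"delta_pos":[0.28,-1,0],"rotation":[0,0,-0.16]}]' >/dev/null
python3 -m creep '[{"grip":0,"delta_pos":[0.2,-0.36,0],"rotation":[0,0,-0.06]},{"grip":0,"delta_pos":[0.4,-0.72,0],"rotation":[0,0,-0.12]},{"grip":0,"delta_pos":[0.57,-1,0],"rotation":[0,0,-0.16]}]' >/dev/null
python3 -m creep '[{"grip":0,"delta_pos":[0.27,-0.28,0],"rotation":[0,0,-0.06]},{"grip":0,"delta_pos":[0.54,-0.55,0],"rotation":[0,0,-0.12]},{"grip":0,"delta_pos":[0.8,-0.82,0],"rotation":[0,0,-0.16]}]' >/dev/null
python3 -m creep '[{"grip":0,"delta_pos":[0.33,-0.22,0],"rotation":[0,0,-0.06]},{"grip":0,"delta_pos":[0.7,-0.45,0],"rotation":[0,0,-0.12]},{"grip":0,"delta_pos":[1,-0.64,0],"rotation":[0,0,-0.16]},{"grip":0,"delta_pos":[1,-0.64,0],"rotation":[0,0,-0.16]}]' 
cat >> h.py <<'E'
def flask(dt=None):
    w=snap('wrist');hsv=cv2.cvtColor(w['color'],cv2.COLOR_RGB2HSV); o=ctrl.get_obs()
    for n,m,z in(('cap',cv2.inRange(hsv,(108,150,60),(128,255,255)),.014),('white',cv2.inRange(hsv,(0,0,110),(180,70,255)),.028)):
        k,l,st,ce=cv2.connectedComponentsWithStats(m)
        for i in range(1,k):
            if st[i,4]>300:
                W=ray(w,np.argwhere(l==i)[:,::-1],z)[:,:2].astype(np.float32);r=cv2.minAreaRect(W)
                if np.linalg.norm(W.mean(0)-o['tool_pos'][:2])<.1: print(n,ce[i].round(),st[i,4],W.mean(0).round(4),np.round(r[0],4),np.round(r[1],4),round(r[2],1))
    return w
E
python3 -c "
from h import *
flask();plan([(.605,-.2845,.12,-112)])"
```

```text
clock: 8.6
tool_pos: [0.6034, -0.2853, 0.1311]
orientation: [-180.0, -0.0, -112.6]
force: [-0.3, -0.0, -0.4]
opening: 0.0876
gripper_force: 0.0
cap [275. 157.] 839 [ 0.5869 -0.3301] [ 0.5872 -0.3299] [0.0208 0.0257] 67.4
white [277. 221.] 5488 [ 0.605  -0.2834] [ 0.6049 -0.2842] [0.0819 0.0496] 68.8
white [262. 312.] 2415 [ 0.6503 -0.2089] [ 0.6374 -0.2061] [0.0203 0.3024] 67.5
now [ 0.6036 -0.2835  0.131 ] [-180.    -0.  -112.7] t 8.65
  shift [0.004, -0.016, 0.11] rz -0.008 |11mm 0.7deg
 at [   0.605    -0.2845    0.12   -112.    ]
```

```bash
python3 -m creep '[{"grip":0,"delta_pos":[-0.02,-0.015,0.3],"rotation":[0,0,-0.01]},{"grip":0,"delta_pos":[-0.02,-0.015,0.65],"rotation":[0,0,-0.01]},{"grip":0,"delta_pos":[-0.02,-0.015,0.92],"rotation":[0,0,-0.01]},{"grip":0,"delta_pos":[-0.02,-0.015,1],"rotation":[0,0,-0.01]},{"grip":0,"delta_pos":[-0.02,-0.015,1],"rotation":[0,0,-0.01]}]'
python3 -m creep '[{"grip":0.4,"delta_pos":[0,0,0.04],"rotation":[0,0,0]},{"grip":1,"delta_pos":[0,0,0.04],"rotation":[0,0,0]},{"grip":1,"delta_pos":[0,0,0.04],"rotation":[0,0,0]},{"grip":1,"delta_pos":[0,0,0.04],"rotation":[0,0,0]},{"grip":1,"delta_pos":[0,0,0.04],"rotation":[0,0,0]}]' >/dev/null
python3 -m creep '[{"grip":1,"delta_pos":[0,0,0],"rotation":[0,0,0]},{"grip":1,"delta_pos":[0,0,0],"rotation":[0,0,0]},{"grip":1,"delta_pos":[0,0,0],"rotation":[0,0,0]}]'
python3 -m creep '[{"grip":1,"delta_pos":[0,0,-0.1],"rotation":[0,0,0]},{"grip":1,"delta_pos":[0,0,-0.3],"rotation":[0,0,0]},{"grip":1,"delta_pos":[0,0,-0.55],"rotation":[0,0,0]},{"grip":1,"delta_pos":[0,0,-0.75],"rotation":[0,0,0]},{"grip":1,"delta_pos":[0,0,-0.9],"rotation":[0,0,0]}]'
python3 -c "
from h import *
plan([(.5268,.1471,.12,-169.8)],step=.1)"
```

```text
clock: 9.15
tool_pos: [0.606, -0.2792, 0.0299]
orientation: [179.9, -0.0, -111.6]
force: [0.5, -0.1, 0.7]
opening: 0.0877
gripper_force: 0.0
clock: 9.95
tool_pos: [0.6065, -0.2801, 0.027]
orientation: [-180.0, -0.0, -111.6]
force: [-1.9, 0.5, 5.1]
opening: 0.0496
gripper_force: 30.0
clock: 10.45
tool_pos: [0.6067, -0.2801, 0.1184]
orientation: [-179.9, 0.0, -111.6]
force: [-0.2, -0.5, -1.1]
opening: 0.0499
gripper_force: 30.0
now [ 0.6067 -0.2801  0.1184] [-179.9    0.  -111.6] t 10.45
  shift [-0.735, 0.463, -0.003] rz 0.129 |87mm -11.6deg
  shift [-0.627, 0.602, -0.003] rz 0.129 |87mm -11.6deg
  shift [-0.492, 0.716, -0.003] rz 0.129 |87mm -11.6deg
  shift [-0.338, 0.801, -0.003] rz 0.129 |87mm -11.6deg
  shift [-0.169, 0.853, -0.003] rz 0.129 |87mm -11.6deg
 at [ 5.268e-01  1.471e-01  1.200e-01 -1.698e+02]
```

```bash
python3 -m creep '[{"grip":1,"delta_pos":[-0.18,0.12,0],"rotation":[0,0,0.04]},{"grip":1,"delta_pos":[-0.45,0.28,0],"rotation":[0,0,0.08]},{"grip":1,"delta_pos":[-0.735,0.463,0],"rotation":[0,0,0.129]}]' >/dev/null
python3 -m creep '[{"grip":1,"delta_pos":[-0.21,0.2,0],"rotation":[0,0,0.043]},{"grip":1,"delta_pos":[-0.42,0.4,0],"rotation":[0,0,0.086]},{"grip":1,"delta_pos":[-0.627,0.602,0],"rotation":[0,0,0.129]}]' >/dev/null
python3 -m creep '[{"grip":1,"delta_pos":[-0.165,0.24,0],"rotation":[0,0,0.043]},{"grip":1,"delta_pos":[-0.33,0.48,0],"rotation":[0,0,0.086]},{"grip":1,"delta_pos":[-0.492,0.716,0],"rotation":[0,0,0.129]}]' >/dev/null
python3 -m creep '[{"grip":1,"delta_pos":[-0.11,0.27,0],"rotation":[0,0,0.043]},{"grip":1,"delta_pos":[-0.22,0.54,0],"rotation":[0,0,0.086]},{"grip":1,"delta_pos":[-0.338,0.8,0],"rotation":[0,0,0.129]}]' >/dev/null
python3 -m creep '[{"grip":1,"delta_pos":[-0.06,0.3,0],"rotation":[0,0,0.043]},{"grip":1,"delta_pos":[-0.12,0.6,0],"rotation":[0,0,0.086]},{"grip":1,"delta_pos":[-0.169,0.85,0],"rotation":[0,0,0.129]},{"grip":1,"delta_pos":[-0.169,0.85,0],"rotation":[0,0,0.129]},{"grip":1,"delta_pos":[-0.169,0.85,0],"rotation":[0,0,0.129]}]'
python3 -c "
from h import *
w=snap('wrist','w2.png')
plan([(.527,.147,.12,-169.8)],step=.1)"
```

```text
clock: 12.15
tool_pos: [0.5258, 0.1471, 0.1166]
orientation: [-180.0, -0.0, -169.6]
force: [0.3, -0.4, -1.2]
opening: 0.05
gripper_force: 30.0
now [0.5259 0.1466 0.1165] [-180.    -0.  -169.6] t 12.2
  shift [-0.011, 0.002, -0.035] rz 0.002 |4mm -0.2deg
 at [ 5.270e-01  1.470e-01  1.200e-01 -1.698e+02]
```

View pics/w2.png

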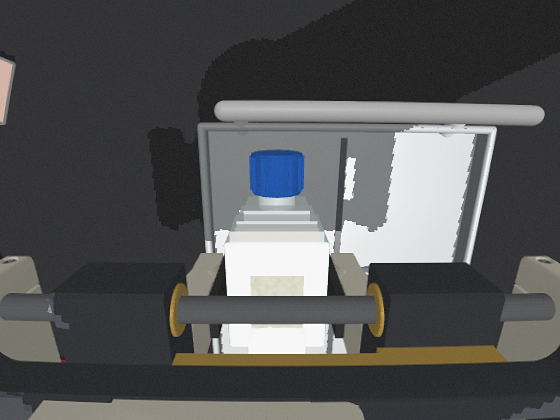

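```bash
python3 -c "
from h import *
w=snap('wrist')
print(-np.array(w['R']).T@w['t'],ctrl.get_obs()['tool_pos'])
P=ray(w,[[222,112.5],[538,115]],.09);print(P,P.mean(0),np.linalg.norm(P[0]-P[1]))"
```

```text
[0.44606738 0.13231058 0.25375614] [0.52601509 0.14619534 0.1165288 ]
[[0.45077098 0.10550822 0.09      ]
 [0.4211681  0.26399983 0.09      ]] [0.43596954 0.18475402 0.09      ] 0.16123250973453804
```

The bar runs (222,112)–(538,115) in the picture. Cast at z=0.09 its middle is (0.436,0.185), against (0.435,0.184) predicted. Lowering into quarter b.

```bash
python3 -m creep '[{"grip":1,"delta_pos":[-0.01,0,0.15],"rotation":[0,0,0]},{"grip":1,"delta_pos":[-0.01,0,0.4],"rotation":[0,0,0]},{"grip":1,"delta_pos":[-0.01,0,0.65],"rotation":[0,0,0]},{"grip":1,"delta_pos":[-0.01,0,0.78],"rotation":[0,0,0]},{"grip":1,"delta_pos":[-0.01,0,0.82],"rotation":[0,0,0]}]'
python3 -m creep '[{"grip":1,"delta_pos":[0,0,0.02],"rotation":[0,0,0]},{"grip":1,"delta_pos":[0,0,0.04],"rotation":[0,0,0]},{"grip":1,"delta_pos":[0,0,0.04],"rotation":[0,0,0]}]'
python3 -m creep '[{"grip":0.34,"delta_pos":[0,0,0],"rotation":[0,0,0]},{"grip":0.34,"delta_pos":[0,0,0],"rotation":[0,0,0]},{"grip":0.34,"delta_pos":[0,0,0],"rotation":[0,0,0]},{"grip":0.34,"delta_pos":[0,0,0],"rotation":[0,0,0]}]'
python3 -m creep '[{"grip":0.34,"delta_pos":[0,0,-0.1],"rotation":[0,0,0]},{"grip":0.34,"delta_pos":[0,0,-0.4],"rotation":[0,0,0]},{"grip":0.34,"delta_pos":[0,0,-0.8],"rotation":[0,0,0]},{"grip":0.2,"delta_pos":[0,0,-1],"rotation":[0,0,0]}]'
python3 -c "
from h import *
plan([(.457,-.113,.13,-102)],step=.115)"
```

```text
clock: 12.75
tool_pos: [0.5265, 0.1457, 0.0332]
orientation: [-179.9, -0.1, -169.7]
force: [-0.2, -0.3, 0.6]
opening: 0.0499
gripper_force: 30.0
clock: 13.05
tool_pos: [0.5275, 0.1471, 0.0312]
orientation: [180.0, 0.1, -169.7]
force: [0.1, 0.5, -1.2]
opening: 0.0495
gripper_force: 30.0
clock: 13.45
tool_pos: [0.5272, 0.147, 0.0308]
orientation: [180.0, 0.0, -169.7]
force: [-0.7, 0.1, -0.2]
opening: 0.0578
gripper_force: 0.0
clock: 13.85
tool_pos: [0.5283, 0.1474, 0.1344]
orientation: [179.9, 0.2, -169.6]
force: [0.3, 0.6, -0.1]
opening: 0.062
gripper_force: 0.0
now [0.5283 0.1474 0.1344] [ 179.9    0.2 -169.6] t 13.85
  shift [0.39, -0.811, 0.015] rz -0.25 |90mm 22.5deg
  shift [0.671, -0.6, 0.015] rz -0.25 |90mm 22.5deg
  shift [0.85, -0.296, 0.015] rz -0.25 |90mm 22.5deg
 at [   0.457   -0.113    0.13  -102.   ]
```

```bash
python3 -m creep '[{"grip":0,"delta_pos":[0.13,-0.27,0],"rotation":[0,0,-0.083]},{"grip":0,"delta_pos":[0.26,-0.54,0],"rotation":[0,0,-0.166]},{"grip":0,"delta_pos":[0.39,-0.81,0],"rotation":[0,0,-0.25]}]' >/dev/null
python3 -m creep '[{"grip":0,"delta_pos":[0.22,-0.2,0],"rotation":[0,0,-0.083]},{"grip":0,"delta_pos":[0.45,-0.4,0],"rotation":[0,0,-0.166]},{"grip":0,"delta_pos":[0.67,-0.6,0],"rotation":[0,0,-0.25]}]' >/dev/null
python3 -m creep '[{"grip":0,"delta_pos":[0.28,-0.1,0],"rotation":[0,0,-0.083]},{"grip":0,"delta_pos":[0.56,-0.2,0],"rotation":[0,0,-0.166]},{"grip":0,"delta_pos":[0.85,-0.3,0],"rotation":[0,0,-0.25]},{"grip":0,"delta_pos":[0.85,-0.3,0],"rotation":[0,0,-0.25]},{"grip":0,"delta_pos":[0.85,-0.3,0],"rotation":[0,0,-0.25]}]'
python3 -c "
from h import *
flask();plan([(.457,-.113,.12,-102)])"
```

```text
clock: 14.95
tool_pos: [0.4559, -0.1141, 0.1312]
orientation: [-180.0, 0.0, -102.3]
force: [0.3, 0.2, 0.5]
opening: 0.0879
gripper_force: 0.0
white [275. 221.] 5577 [ 0.4588 -0.1125] [ 0.4586 -0.1134] [0.0816 0.0504] 77.7
white [274. 307.] 13798 [ 0.4767 -0.0333] [ 0.4754 -0.034 ] [0.1166 0.3026] 81.1
now [ 0.4561 -0.1135  0.1312] [-179.9    0.  -102.3] t 15.0
  shift [-0.007, -0.007, 0.112] rz -0.003 |11mm 0.3deg
 at [   0.457   -0.113    0.12  -102.   ]
```

```bash
python3 -m creep '[{"grip":0,"delta_pos":[-0.03,-0.025,0.3],"rotation":[0,0,0]},{"grip":0,"delta_pos":[-0.03,-0.025,0.65],"rotation":[0,0,0]},{"grip":0,"delta_pos":[-0.03,-0.025,0.92],"rotation":[0,0,0]},{"grip":0,"delta_pos":[-0.03,-0.025,1],"rotation":[0,0,0]},{"grip":0,"delta_pos":[-0.03,-0.025,1],"rotation":[0,0,0]}]'
python3 -m creep '[{"grip":0.4,"delta_pos":[0,0,0.04],"rotation":[0,0,0]},{"grip":1,"delta_pos":[0,0,0.04],"rotation":[0,0,0]},{"grip":1,"delta_pos":[0,0,0.04],"rotation":[0,0,0]},{"grip":1,"delta_pos":[0,0,0.04],"rotation":[0,0,0]},{"grip":1,"delta_pos":[0,0,0.04],"rotation":[0,0,0]}]' >/dev/null
python3 -m creep '[{"grip":1,"delta_pos":[0,0,0],"rotation":[0,0,0]},{"grip":1,"delta_pos":[0,0,0],"rotation":[0,0,0]},{"grip":1,"delta_pos":[0,0,0],"rotation":[0,0,0]}]'
python3 -m creep '[{"grip":1,"delta_pos":[0,0,-0.1],"rotation":[0,0,0]},{"grip":1,"delta_pos":[0,0,-0.3],"rotation":[0,0,0]},{"grip":1,"delta_pos":[0,0,-0.55],"rotation":[0,0,0]},{"grip":1,"delta_pos":[0,0,-0.75],"rotation":[0,0,0]},{"grip":1,"delta_pos":[0,0,-0.95],"rotation":[0,0,0]}]'
python3 -c "
from h import *
plan([(.56,.1,.125,-150),(.5085,.2505,.125,-169.8)],step=.1)"
```

```text
clock: 15.5
tool_pos: [0.4586, -0.1106, 0.0299]
orientation: [179.9, -0.1, -102.1]
force: [0.0, -0.2, 0.2]
opening: 0.0877
gripper_force: 0.0
clock: 16.3
tool_pos: [0.4591, -0.1111, 0.027]
orientation: [-180.0, 0.0, -102.2]
force: [-1.7, 0.2, 5.9]
opening: 0.0497
gripper_force: 30.0
clock: 16.8
tool_pos: [0.4588, -0.1111, 0.123]
orientation: [-180.0, 0.0, -102.2]
force: [0.7, 0.5, -1.4]
opening: 0.0496
gripper_force: 30.0
now [ 0.4588 -0.1111  0.123 ] [-180.     0.  -102.2] t 16.8
  shift [-0.759, -0.181, -0.007] rz 0.177 |78mm -15.9deg
  shift [-0.78, 0.034, -0.007] rz 0.177 |78mm -15.9deg
  shift [-0.74, 0.247, -0.007] rz 0.177 |78mm -15.9deg
 at [ 5.60e-01  1.00e-01  1.25e-01 -1.50e+02]
  shift [-0.153, 0.78, 0.0] rz 0.11 |80mm -9.9deg
  shift [-0.017, 0.795, 0.0] rz 0.11 |80mm -9.9deg
 at [ 5.085e-01  2.505e-01  1.250e-01 -1.698e+02]
```

```bash
python3 -m creep '[{"grip":1,"delta_pos":[-0.2,-0.05,0],"rotation":[0,0,0.05]},{"grip":1,"delta_pos":[-0.48,-0.11,0],"rotation":[0,0,0.11]},{"grip":1,"delta_pos":[-0.76,-0.18,-0.01],"rotation":[0,0,0.177]}]' >/dev/null
python3 -m creep '[{"grip":1,"delta_pos":[-0.26,0.01,0],"rotation":[0,0,0.06]},{"grip":1,"delta_pos":[-0.52,0.02,0],"rotation":[0,0,0.12]},{"grip":1,"delta_pos":[-0.78,0.034,0],"rotation":[0,0,0.177]}]' >/dev/null
python3 -m creep '[{"grip":1,"delta_pos":[-0.25,0.08,0],"rotation":[0,0,0.06]},{"grip":1,"delta_pos":[-0.5,0.16,0],"rotation":[0,0,0.12]},{"grip":1,"delta_pos":[-0.74,0.247,-0.01],"rotation":[0,0,0.177]}]' >/dev/null
python3 -m creep '[{"grip":1,"delta_pos":[-0.05,0.26,0],"rotation":[0,0,0.037]},{"grip":1,"delta_pos":[-0.1,0.52,0],"rotation":[0,0,0.074]},{"grip":1,"delta_pos":[-0.153,0.78,0],"rotation":[0,0,0.11]}]' >/dev/null
python3 -m creep '[{"grip":1,"delta_pos":[0,0.28,0],"rotation":[0,0,0.037]},{"grip":1,"delta_pos":[-0.01,0.56,0],"rotation":[0,0,0.074]},{"grip":1,"delta_pos":[-0.017,0.795,0],"rotation":[0,0,0.11]},{"grip":1,"delta_pos":[-0.017,0.795,0],"rotation":[0,0,0.11]},{"grip":1,"delta_pos":[-0.017,0.795,0],"rotation":[0,0,0.11]}]'
python3 -c "
from h import *
plan([(.5085,.2505,.03,-169.8)],step=.11)"
```

```text
clock: 18.5
tool_pos: [0.508, 0.2509, 0.1238]
orientation: [-180.0, -0.0, -169.6]
force: [0.8, 0.7, -0.3]
opening: 0.05
gripper_force: 30.0
now [0.508  0.2509 0.1238] [-180.    -0.  -169.6] t 18.5
  shift [-0.004, -0.004, 0.938] rz 0.002 |94mm -0.2deg
 at [ 5.085e-01  2.505e-01  3.000e-02 -1.698e+02]
```

```bash
python3 -m creep '[{"grip":1,"delta_pos":[0,0,0.15],"rotation":[0,0,0]},{"grip":1,"delta_pos":[0,0,0.45],"rotation":[0,0,0]},{"grip":1,"delta_pos":[0,0,0.72],"rotation":[0,0,0]},{"grip":1,"delta_pos":[0,0,0.85],"rotation":[0,0,0]},{"grip":1,"delta_pos":[0,0,0.89],"rotation":[0,0,0]}]'
python3 -m creep '[{"grip":1,"delta_pos":[0,0,0.02],"rotation":[0,0,0]},{"grip":1,"delta_pos":[0,0,0.04],"rotation":[0,0,0]},{"grip":1,"delta_pos":[0,0,0.04],"rotation":[0,0,0]}]'
python3 -m creep '[{"grip":0.34,"delta_pos":[0,0,0],"rotation":[0,0,0]},{"grip":0.34,"delta_pos":[0,0,0],"rotation":[0,0,0]},{"grip":0.34,"delta_pos":[0,0,0],"rotation":[0,0,0]},{"grip":0.34,"delta_pos":[0,0,0],"rotation":[0,0,0]}]'
python3 -m creep '[{"grip":0.34,"delta_pos":[0,0,-0.1],"rotation":[0,0,0]},{"grip":0.34,"delta_pos":[0,0,-0.4],"rotation":[0,0,0]},{"grip":0.34,"delta_pos":[0,0,-0.8],"rotation":[0,0,0]},{"grip":0.2,"delta_pos":[0,0,-1],"rotation":[0,0,0]}]'
python3 - <<'E'
from h import *
b=snap('top');a=snap('scene')
c=cv2.cvtColor(b['color'],cv2.COLOR_RGB2BGR)[165:275,165:335];d=cv2.cvtColor(a['color'],cv2.COLOR_RGB2BGR)[180:300,200:420]
c=cv2.resize(c,(400,300),interpolation=cv2.INTER_CUBIC);d=cv2.resize(d,(400,300),interpolation=cv2.INTER_CUBIC)
cv2.imwrite('pics/c2.png',np.hstack([c,d]))
E
```

```text
clock: 19.0
tool_pos: [0.5079, 0.2493, 0.0333]
orientation: [-179.9, -0.1, -169.8]
force: [-0.5, 0.1, -0.9]
opening: 0.0498
gripper_force: 30.0
clock: 19.3
tool_pos: [0.5088, 0.2509, 0.0314]
orientation: [180.0, 0.1, -169.7]
force: [-0.7, -0.6, 0.4]
opening: 0.05
gripper_force: 30.0
clock: 19.7
tool_pos: [0.5084, 0.2507, 0.0308]
orientation: [180.0, 0.0, -169.7]
force: [1.0, 0.6, -0.3]
opening: 0.0579
gripper_force: 0.0
clock: 20.1
tool_pos: [0.5095, 0.2514, 0.1345]
orientation: [179.9, 0.2, -169.7]
force: [1.0, 1.5, 0.1]
opening: 0.0617
gripper_force: 0.0
```

View pics/c2.png

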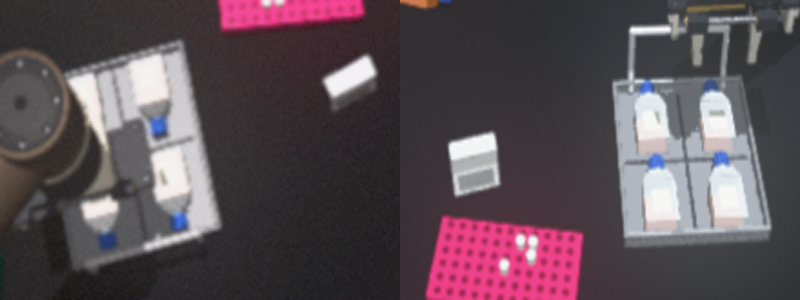

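All four flasks lie in their quarters, caps toward the handle: in the right half, caps at (647,88), (711,88), (656,160) and (720,158). The tag stands at about (473,165), upright. Now for the tag.

```bash
python3 -c "
from h import *
plan([(.634,-.12,.17,-68.3)],step=.11,rot=26)"
```

```text
now [0.51  0.252 0.135] [ 179.8    0.3 -169.7] t 20.2
  shift [-0.139, -0.97, -0.088] rz -0.282 |98mm 25.4deg
  shift [0.29, -0.936, -0.088] rz -0.282 |98mm 25.4deg
  shift [0.663, -0.722, -0.088] rz -0.282 |98mm 25.4deg
  shift [0.908, -0.369, -0.088] rz -0.282 |98mm 25.4deg
 at [  0.634  -0.12    0.17  -68.3  ]
```

```bash
python3 -m creep '[{"grip":0,"delta_pos":[-0.04,-0.3,-0.03],"rotation":[0,0,-0.09]},{"grip":0,"delta_pos":[-0.09,-0.65,-0.06],"rotation":[0,0,-0.18]},{"grip":0,"delta_pos":[-0.139,-0.97,-0.088],"rotation":[0,0,-0.265]},{"grip":0,"delta_pos":[-0.139,-0.97,-0.088],"rotation":[0,0,-0.282]}]' >/dev/null
python3 -m creep '[{"grip":0,"delta_pos":[0.1,-0.3,-0.03],"rotation":[0,0,-0.09]},{"grip":0,"delta_pos":[0.2,-0.62,-0.06],"rotation":[0,0,-0.18]},{"grip":0,"delta_pos":[0.29,-0.936,-0.088],"rotation":[0,0,-0.265]},{"grip":0,"delta_pos":[0.29,-0.936,-0.088],"rotation":[0,0,-0.282]}]' >/dev/null
python3 -m creep '[{"grip":0,"delta_pos":[0.22,-0.24,-0.03],"rotation":[0,0,-0.09]},{"grip":0,"delta_pos":[0.44,-0.48,-0.06],"rotation":[0,0,-0.18]},{"grip":0,"delta_pos":[0.663,-0.722,-0.088],"rotation":[0,0,-0.265]},{"grip":0,"delta_pos":[0.663,-0.722,-0.088],"rotation":[0,0,-0.282]}]' >/dev/null
python3 -m creep '[{"grip":0,"delta_pos":[0.3,-0.12,-0.03],"rotation":[0,0,-0.09]},{"grip":0,"delta_pos":[0.6,-0.24,-0.06],"rotation":[0,0,-0.18]},{"grip":0,"delta_pos":[0.908,-0.369,-0.088],"rotation":[0,0,-0.265]},{"grip":0,"delta_pos":[0.908,-0.369,-0.088],"rotation":[0,0,-0.282]},{"grip":0,"delta_pos":[0.908,-0.369,-0.088],"rotation":[0,0,-0.282]}]'
python3 -c "
from h import *
w=snap('wrist','w3.png');print(proj(w,[[.634,-.12,.052]]))"
```

```text
clock: 21.9
tool_pos: [0.632, -0.1212, 0.1652]
orientation: [180.0, 0.0, -68.4]
force: [-0.5, 0.7, 0.2]
opening: 0.0878
gripper_force: 0.0
[[275.18743465 216.29771791]]
```

View pics/w3.png

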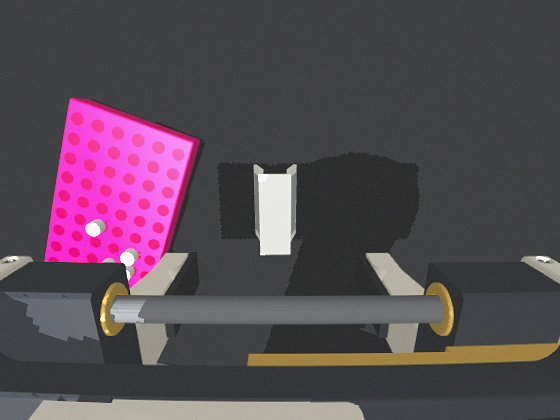

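The tag's crown fills (258,174)–(291,254), square to the jaws. The rack is to the left at (120,190), so I'll part-close the fingers before going down.

```bash
python3 - <<'E'
from h import *
w=snap('wrist')
P=ray(w,[[258,175],[292.5,174],[290.5,254],[261,255]],.052)[:,:2];print(P.round(4).tolist(),P.mean(0),[round(float(np.linalg.norm(P[i]-P[i-1])),4) for i in range(4)])
d=(P[0]+P[1]-P[2]-P[3]);y=np.degrees(np.arctan2(d[1],d[0]));print(y)
plan([(*P.mean(0),.053,y)],step=.12)
E
```

```text
[[0.6595, -0.1467], [0.6341, -0.1577], [0.6088, -0.0922], [0.6323, -0.0819]] [ 0.6336809  -0.11964887] [0.0703, 0.0277, 0.0702, 0.0257]
-68.06116275527125
now [ 0.6319 -0.1203  0.1654] [180.    0.  -68.3] t 22.0
  shift [0.0, -0.019, 1.124] rz -0.003 |112mm 0.3deg
 at [ 6.33680896e-01 -1.19648866e-01  5.30000000e-02 -6.80611628e+01]
```

```bash
python3 -m creep '[{"grip":0.42,"delta_pos":[0,-0.02,0.1],"rotation":[0,0,0]},{"grip":0.42,"delta_pos":[0,-0.02,0.2],"rotation":[0,0,0]},{"grip":0.42,"delta_pos":[0,-0.02,0.3],"rotation":[0,0,0]},{"grip":0.42,"delta_pos":[0,-0.02,0.4],"rotation":[0,0,0]}]' | tail -2
python3 -m creep '[{"grip":0.42,"delta_pos":[0,0,0.2],"rotation":[0,0,0]},{"grip":0.42,"delta_pos":[0,0,0.4],"rotation":[0,0,0]},{"grip":0.42,"delta_pos":[0,0,0.6],"rotation":[0,0,0]},{"grip":0.42,"delta_pos":[0,0,0.7],"rotation":[0,0,0]},{"grip":0.42,"delta_pos":[0,0,0.7],"rotation":[0,0,0]}]'
python3 -m creep '[{"grip":1,"delta_pos":[0,0,0],"rotation":[0,0,0]},{"grip":1,"delta_pos":[0,0,0],"rotation":[0,0,0]},{"grip":1,"delta_pos":[0,0,0],"rotation":[0,0,0]},{"grip":1,"delta_pos":[0,0,0],"rotation":[0,0,0]},{"grip":1,"delta_pos":[0,0,0],"rotation":[0,0,0]}]'
python3 -m creep '[{"grip":1,"delta_pos":[0,0,0],"rotation":[0,0,0]},{"grip":1,"delta_pos":[0,0,0],"rotation":[0,0,0]},{"grip":1,"delta_pos":[0,0,0],"rotation":[0,0,0]}]'
```

```text
opening: 0.0611
gripper_force: 0.0
clock: 22.9
tool_pos: [0.633, -0.1206, 0.0537]
orientation: [179.8, 0.1, -68.2]
force: [0.7, 0.7, 0.9]
opening: 0.0511
gripper_force: 0.0
clock: 23.4
tool_pos: [0.6347, -0.1206, 0.0566]
orientation: [-179.9, -0.0, -68.2]
force: [-0.4, 0.4, 3.0]
opening: 0.0255
gripper_force: 30.0
clock: 23.7
tool_pos: [0.6347, -0.1205, 0.0565]
orientation: [-179.9, -0.0, -68.2]
force: [-1.7, 0.4, 6.4]
opening: 0.026
gripper_force: 30.0
```

```bash
python3 -m creep '[{"grip":1,"delta_pos":[0,0,-0.15],"rotation":[0,0,0]},{"grip":1,"delta_pos":[0,0,-0.4],"rotation":[0,0,0]},{"grip":1,"delta_pos":[0,0,-0.7],"rotation":[0,0,0]},{"grip":1,"delta_pos":[0,0,-1],"rotation":[0,0,0]}]'
python3 -c "
from h import *
plan([(.4355,.1845,.185,-79.8)],step=.1)"
```

```text
clock: 24.1
tool_pos: [0.6339, -0.1206, 0.1573]
orientation: [180.0, 0.0, -68.2]
force: [0.1, -0.1, -0.3]
opening: 0.0256
gripper_force: 30.0
now [ 0.6339 -0.1206  0.1573] [180.    0.  -68.2] t 24.1
  shift [-0.892, 0.178, -0.069] rz 0.032 |91mm -2.9deg
  shift [-0.882, 0.222, -0.069] rz 0.032 |91mm -2.9deg
  shift [-0.87, 0.267, -0.069] rz 0.032 |91mm -2.9deg
  shift [-0.855, 0.31, -0.069] rz 0.032 |91mm -2.9deg
 at [  0.4355   0.1845   0.185  -79.8   ]
```

```bash
python3 -m creep '[{"grip":1,"delta_pos":[-0.2,0.04,-0.03],"rotation":[0,0,0.01]},{"grip":1,"delta_pos":[-0.5,0.1,-0.06],"rotation":[0,0,0.02]},{"grip":1,"delta_pos":[-0.89,0.18,-0.1],"rotation":[0,0,0.032]}]' >/dev/null
python3 -m creep '[{"grip":1,"delta_pos":[-0.3,0.07,-0.03],"rotation":[0,0,0.01]},{"grip":1,"delta_pos":[-0.6,0.15,-0.06],"rotation":[0,0,0.02]},{"grip":1,"delta_pos":[-0.88,0.22,-0.1],"rotation":[0,0,0.032]}]' >/dev/null
python3 -m creep '[{"grip":1,"delta_pos":[-0.3,0.09,-0.03],"rotation":[0,0,0.01]},{"grip":1,"delta_pos":[-0.6,0.18,-0.05],"rotation":[0,0,0.02]},{"grip":1,"delta_pos":[-0.87,0.27,-0.07],"rotation":[0,0,0.032]}]' >/dev/null
python3 -m creep '[{"grip":1,"delta_pos":[-0.3,0.1,0],"rotation":[0,0,0.01]},{"grip":1,"delta_pos":[-0.6,0.21,0],"rotation":[0,0,0.02]},{"grip":1,"delta_pos":[-0.855,0.31,0],"rotation":[0,0,0.032]},{"grip":1,"delta_pos":[-0.855,0.31,0],"rotation":[0,0,0.032]},{"grip":1,"delta_pos":[-0.855,0.31,0],"rotation":[0,0,0.032]}]'
python3 - <<'E'
from h import *
a=snap('scene');w=snap('wrist')
d=cv2.cvtColor(a['color'],cv2.COLOR_RGB2BGR)[130:280,300:420]
cv2.imwrite('pics/c3.png',np.hstack([cv2.resize(d,(320,400),interpolation=cv2.INTER_CUBIC),cv2.resize(cv2.cvtColor(w['color'],cv2.COLOR_RGB2BGR),(480,400))]))
plan([(.4355,.1845,.185,-79.8)])
E
```

```text
clock: 25.5
tool_pos: [0.4354, 0.1844, 0.1835]
orientation: [-180.0, 0.0, -79.6]
force: [0.6, -0.3, -1.5]
opening: 0.0257
gripper_force: 30.0
now [0.4358 0.1836 0.1831] [-180.     0.   -79.8] t 25.6
  shift [-0.009, 0.001, -0.019] rz 0.001 |2mm -0.0deg
 at [  0.4355   0.1845   0.185  -79.8   ]
```

View pics/c3.png

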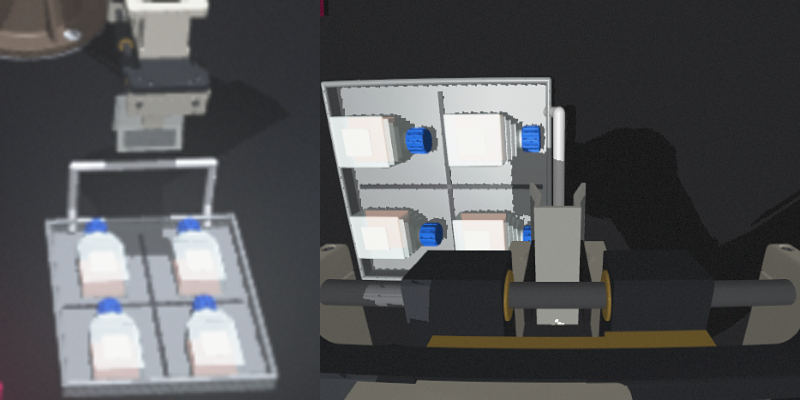

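The wrist view shows the tag (557,260) straddling the line of the bar (559,150), above it and aligned. Lowering with a force check.

```bash
python3 -m creep '[{"grip":1,"delta_pos":[0,0,0.1],"rotation":[0,0,0]},{"grip":1,"delta_pos":[0,0,0.25],"rotation":[0,0,0]},{"grip":1,"delta_pos":[0,0,0.4],"rotation":[0,0,0]},{"grip":1,"delta_pos":[0,0,0.5],"rotation":[0,0,0]},{"grip":1,"delta_pos":[0,0,0.5],"rotation":[0,0,0]}]'
python3 -m creep '[{"grip":1,"delta_pos":[0,0,0.1],"rotation":[0,0,0]},{"grip":1,"delta_pos":[0,0,0.19],"rotation":[0,0,0]},{"grip":1,"delta_pos":[0,0,0.25],"rotation":[0,0,0]},{"grip":1,"delta_pos":[0,0,0.28],"rotation":[0,0,0]},{"grip":1,"delta_pos":[0,0,0.28],"rotation":[0,0,0]}]'
python3 -m creep '[{"grip":1,"delta_pos":[0,0,0.02],"rotation":[0,0,0]},{"grip":1,"delta_pos":[0,0,0.02],"rotation":[0,0,0]}]'
```

```text
clock: 26.1
tool_pos: [0.435, 0.1828, 0.131]
orientation: [179.8, -0.1, -79.8]
force: [0.1, -0.2, -0.6]
opening: 0.0259
gripper_force: 30.0
clock: 26.6
tool_pos: [0.4355, 0.1838, 0.1043]
orientation: [180.0, -0.0, -79.7]
force: [0.1, 0.2, -0.2]
opening: 0.0258
gripper_force: 30.0
clock: 26.8
tool_pos: [0.4357, 0.1841, 0.1028]
orientation: [-180.0, 0.0, -79.7]
force: [1.0, -0.2, -0.3]
opening: 0.0255
gripper_force: 30.0
```

No contact yet. I'll creep down 2 mm more, then release slightly and rise.

```bash
python3 -m creep '[{"grip":1,"delta_pos":[0,0,0.01],"rotation":[0,0,0]},{"grip":1,"delta_pos":[0,0,0.02],"rotation":[0,0,0]},{"grip":1,"delta_pos":[0,0,0.02],"rotation":[0,0,0]}]'
python3 -m creep '[{"grip":0.62,"delta_pos":[0,0,0],"rotation":[0,0,0]},{"grip":0.55,"delta_pos":[0,0,0],"rotation":[0,0,0]},{"grip":0.45,"delta_pos":[0,0,0],"rotation":[0,0,0]},{"grip":0.4,"delta_pos":[0,0,0],"rotation":[0,0,0]},{"grip":0.4,"delta_pos":[0,0,0],"rotation":[0,0,0]}]'
python3 -m creep '[{"grip":0.4,"delta_pos":[0,0,-0.05],"rotation":[0,0,0]},{"grip":0.4,"delta_pos":[0,0,-0.2],"rotation":[0,0,0]},{"grip":0.4,"delta_pos":[0,0,-0.5],"rotation":[0,0,0]},{"grip":0.4,"delta_pos":[0,0,-0.9],"rotation":[0,0,0]},{"grip":0.4,"delta_pos":[0,0,-1],"rotation":[0,0,0]}]'
python3 -m creep '[{"grip":0.4,"delta_pos":[0.4,0,0],"rotation":[0,0,0]},{"grip":0.4,"delta_pos":[0.8,0,-0.3],"rotation":[0,0,0]},{"grip":0.4,"delta_pos":[1,0,-0.6],"rotation":[0,0,0]},{"grip":0.4,"delta_pos":[1,0,-0.6],"rotation":[0,0,0]},{"grip":0.4,"delta_pos":[1,0,-0.6],"rotation":[0,0,0]}]'
python3 -m creep '[{"grip":0.4,"delta_pos":[0.4,0,0],"rotation":[0,0,0]},{"grip":0.4,"delta_pos":[0.8,0,0],"rotation":[0,0,0]},{"grip":0.4,"delta_pos":[1,0,0],"rotation":[0,0,0]},{"grip":0.4,"delta_pos":[1,0,0],"rotation":[0,0,0]},{"grip":0.4,"delta_pos":[1,0,0],"rotation":[0,0,0]}]'
python3 - <<'E'
from h import *
a=snap('scene');b=snap('top')
d=cv2.cvtColor(a['color'],cv2.COLOR_RGB2BGR)[165:285,300:420];c=cv2.cvtColor(b['color'],cv2.COLOR_RGB2BGR)[165:285,160:280]
cv2.imwrite('pics/c4.png',np.hstack([cv2.resize(x,(400,400),interpolation=cv2.INTER_CUBIC) for x in(d,c)]))
print(proj(a,[[.4355,.1845,.098]]),proj(b,[[.4355,.1845,.098]]))
E
```

```text
clock: 27.1
tool_pos: [0.4358, 0.1841, 0.1025]
orientation: [-179.9, 0.0, -79.7]
force: [-7.9, -0.3, 19.8]
opening: 0.0258
gripper_force: 30.0
clock: 27.6
tool_pos: [0.4356, 0.1839, 0.1006]
orientation: [180.0, -0.0, -79.8]
force: [0.5, -0.2, -1.2]
opening: 0.0516
gripper_force: 0.0
clock: 28.1
tool_pos: [0.4374, 0.1851, 0.2052]
orientation: [-179.7, 0.1, -79.7]
force: [-0.2, 0.8, -0.8]
opening: 0.0529
gripper_force: 0.0
clock: 28.6
tool_pos: [0.4536, 0.0852, 0.2614]
orientation: [-179.9, 0.1, -79.8]
force: [-0.3, 0.9, 0.4]
opening: 0.0527
gripper_force: 0.0
clock: 29.1
tool_pos: [0.4708, -0.0128, 0.2598]
orientation: [179.9, 0.0, -79.8]
force: [-0.4, -0.9, 0.0]
opening: 0.0528
gripper_force: 0.0
[[354.12795195 189.43098223]] [[224.63079246 255.0672351 ]]
```

View pics/c4.png

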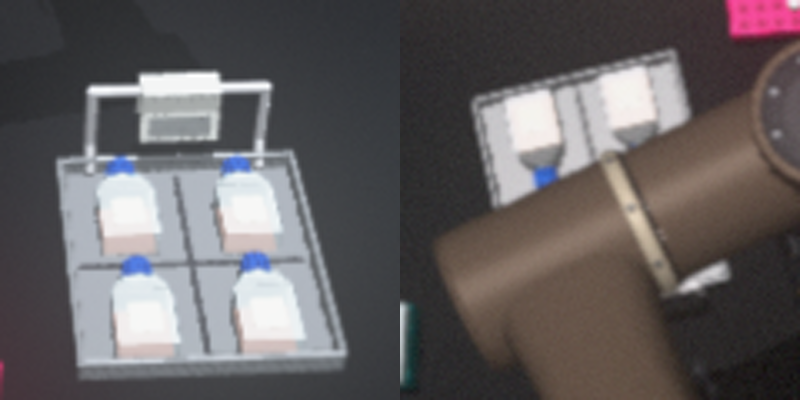

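The tag hangs level astride the middle of the bar at (180,100), and all four flasks sit squarely in their quarters. I'll let it settle, then hand in.

```bash
python3 -m creep '[{"grip":0.4,"delta_pos":[0,0,0],"rotation":[0,0,0]},{"grip":0.4,"delta_pos":[0,0,0],"rotation":[0,0,0]},{"grip":0.4,"delta_pos":[0,0,0],"rotation":[0,0,0]},{"grip":0.4,"delta_pos":[0,0,0],"rotation":[0,0,0]},{"grip":0.4,"delta_pos":[0,0,0],"rotation":[0,0,0]}]' >/dev/null
python3 -m creep '[{"grip":0.4,"delta_pos":[0,0,0],"rotation":[0,0,0]},{"grip":0.4,"delta_pos":[0,0,0],"rotation":[0,0,0]},{"grip":0.4,"delta_pos":[0,0,0],"rotation":[0,0,0]},{"grip":0.4,"delta_pos":[0,0,0],"rotation":[0,0,0]},{"grip":0.4,"delta_pos":[0,0,0],"rotation":[0,0,0]}]' >/dev/null
python3 -c "
from plant import ctrl
print(ctrl.close_job())"
```

```text
the job is handed in; nothing more can be done
None
```

I handed the job in at about 30 s on the robot clock; in the last camera views all four flasks lie in their quarters with caps toward the handle and the tag hangs level at mid-bar, but no verdict came back.

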